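# Gauge in, lid on, hold the grinder at half twist

### The arm

A 6-joint arm with a two-finger parallel gripper is mounted at the origin on the work surface. World frame = base frame: x ahead of the robot, y to its left, z up, the work surface at z = 0. Lengths are in m, angles in rad, forces in N, time in s.
With the tool pointing down it reaches from about 0.35 to 0.775 m from the base axis. Payload 7.3 kg.
Tool frame: the origin (TCP) lies at the very end of the fingers, on their centre line; the grasp point (between the pads) lies 19 mm behind it; z points along the fingers, y is the direction in which the jaws open and shut (so a half turn about z gives the same grasp; the last joint's range is limited). The gripper opens to 92 mm and grips with 3 to 60 N. Pads are 19 mm wide; open, the fingers measure 130 mm over their backs; the gripper's body (75 mm by 190 mm) begins 47 mm behind the grasp point.
Start: joints at [1.017, 0.342, 1.524, -0, 1.275, -0.146], TCP at [0.208, 0.482, 0.227] pointing down, gripper open.
Joint ranges: [-2.53, 2.53], [-0.77, 2.02], [0.04, 2.7], [-1, 4.14], [0.28, 2.66], [-3.11, 3.11]. Speed limits (rad/s): [2.57, 2.57, 3.14, 3.14, 3.14, 3.14].

### API

Orientations are given as a unit quaternion [x, y, z, w].
In Python, from bench import manip gives the robot as it stands. The module is installed in compiled form; this text tells all that it offers.
- The arm moves only by the shell command python3 -m crank 'ROWS' [FORCE]. ROWS is JSON, a list that holds one entry, the list of rows, each a list of 7 numbers: the shift along the tool's x, y, z in units of 0.3 m (1.0 is 0.3 m), then the turn, a rotation vector about the tool's x, y, z in units of 45 degrees (1.0 is 45 degrees), then the opening, from 0 (shut) to 1 (fully open). A call has 1 to 12 rows; each row is the pose to reach, as a shift and turn from the pose commanded when the call began, along the tool's axes at that moment; what a row does not reach only later rows make up. A row lasts 1/8 s, in which the tool goes at most 62.5 mm and 10.7 degrees, less where a joint would pass 70% of its speed; a pose out of reach is approached as far as the arm can. A call with a number of a shift or a turn outside -1 to 1 is refused whole. A call with a gripper value outside its range is refused whole. The fingers move at their own pace and stop on an object; FORCE is the grip in N (left out, the last holds). Time passes only in rows, so rows that repeat a pose let the fingers close. It gives the time, the measured TCP pose, the force and the opening at its end, in the units of the state.
- manip.sense(): the state, without advancing time (a new reading comes with each control period).
- manip.camera(name): name is "scene" or "top" or "wrist"; returns a dict with "frame" (400x640x3 uint8, red, green, blue), "vertical_fov" (degrees; the focal length in pixels is half the picture's height over the tangent of half this angle, whatever the lens; pixels are square), "cx", "cy" (the principal point, pixels), "rvec" (rotation vector, rad) and "tvec" (3), from world to camera coordinates, as OpenCV has them; the wrist camera has in their place "hand_eye" (4x4, takes a point from camera to tool coordinates, whose origin is the TCP and whose axes are the flange's). Camera axes: x right, y down, z forward; pixel columns grow to the right and rows downward; lengths in m; the calibration is good to about 2 mm. A picture is of the moment at which its call begins: read the wrist's pose just before it. There is no depth.
- manip.close_job(): hands the job in, once; it reports no verdict.
Trained networks look in the newest picture that a camera, given by its name, has taken for a name from the list of things; names that differ only in an ending like _2 or _b are one class to them, and where a whole thing is asked for, a point or a joint stands for the part that bears it (a point fixed in the world has none). Each returns a list of dicts, best first, with "conf" (0 to 1); they miss things now and then, are a little off and sometimes report something else, mostly with a low value. They report only what shows in the picture. A call takes as long as a camera call. They do not tell look-alikes from the thing itself.
- manip.look_for(label, camera): "at" ([column, row] in pixels, amid what is visible of it).
- manip.cut_out(label, camera): "mask" (400x640 bool, what is visible of it) and "at" ([column, row] in pixels, amid what is visible of it).
The state is a dict: "t": time; "joints": joint angles; "qvel": joint speeds; "joint_efforts": joint torques, N m; "position": TCP position; "orientation": TCP orientation; "ft_force": force on the tool from outside, world axes, zero at the start; "ft_torque": the same for the moment, N m; "grip_width": opening from 0.0 (shut) to 1.0 (fully open).
Only numpy, scipy, OpenCV 4.12 (cv2) and the standard library are available. Lean on these libraries where they do the work, as an engineer would, in place of code of your own. Each camera call takes 0.05 s, during which the arm holds its last target. There are 200 camera calls.

### The job

Take the red-handled steel gauge blade from its wooden stand, push it fully down into the slot in the spice grinder's grey deck until its handle rests on the deck, and let go of it. Then fit the bayonet lid into the grinder's steel collar, its two lugs through the two notches until it is fully down, and twist it clockwise (seen from above) half of the way to its lock, so that its orange tabs stand at the yellow marks, well before the red catch clicks. Finish while still gripping the lid there against its return spring; do not let go at the end, and leave the other kitchen things where they are.

Things in the scene. Friction and masses are not known exactly. Their poses are not given: they have to be found in the camera images.
- gauge: Loose gauge blade, about 70 g, upright in its stand. Origin: centre of the blade's lower end; z up, y across its width, x through its thickness. Steel blade 4 (x) by 26 (y) mm, z = 0 to 45, lowest 4 mm tapered to 2.4 by 22. Red handle block 14 (x) by 34 (y), z = 45 to 79; its underside is the shoulder that stops the blade. Either way round (half turn about z) will do.
- gauge_grip (a point): Point in the red handle 65 mm above the blade's lower end, on its axis; pinch the handle there across its 14 mm (x).
- stand: Fixed wooden stand of the gauge, 75 (x) by 85 (y) by 55 mm high, origin centre of its underside; the gauge starts 45 mm deep in the slot in its top, shoulder on the top.
- grinder: Fixed spice grinder. Origin: on its round tower's axis at counter height; z up. Tower radius 51 to 62, steel collar rim 120 mm high. Towards -y a grey deck 80 (x) by 74 (y), 75 high, centred at y = -88. At +y outside the collar a red catch in a black housing, up to 130 high. On the collar wall yellow half-way marks at 112 and 292 degrees anticlockwise from x, white start marks at 142 and 322.
- slot (a point): Centre of the mouth of the gauge slot, in the deck's top (75 mm above the counter); axes as the grinder's. The slot is 6.8 mm in x by 28.8 mm in y, 50 mm deep, with a 2 mm chamfer. The gauge is home when its lower end is 45 mm below this point.
- collar (a point): Centre of the collar's mouth at rim height (120 mm above the counter); axes as the grinder's. Bore radius 32 mm, rim 13 mm thick, with two notches 18 mm wide, out to 46 mm from the axis, on the grinder's +x and -x. Below the rim the lugs can turn clockwise only. Fully down, the lid's disc rests on the rim and the lid's origin is 22 mm below this point.
- lid: Loose bayonet lid, about 140 g, standing on its plug. Origin: centre of the plug's underside; z up. Grey plug radius 30, z = 0 to 22; two lugs on +x and -x, 14 wide (y), out to 38, z = 0 to 7; clear disc radius 41, z = 22 to 30; white bar handle 56 (x) by 16 (y), z = 30 to 64; two orange tabs, radius 5, centred 43 mm from the axis at 142 and 322 degrees anticlockwise from x.
- lid_handle (a point): Point on the lid's axis in the bar handle, 54 mm above the plug's underside; pinch the bar here across its 16 mm (y). The lid goes in with its x along the grinder's x (either way round; tabs at the white marks); 0.52 rad clockwise from there the tabs stand at the yellow marks, half way. The catch resists from about 0.74 rad and clicks behind a tab at about 0.9.
- run_ring (a joint): Sprung ring inside the grinder, with two orange dogs that the lugs push clockwise; rad, 0 at rest (also without the lid), growing clockwise. It follows the lid after about 0.06 rad of play, against a spring of 0.12 N m per rad with a preload of 0.05 N m, and springs back if let go. Stop at 1.15.
- mug: Aluminium mug, 76 diameter, 85 high, in the low white rack (340 by 240 mm, walls 50 high, a glass plate standing in it) on the left; origin centre of its underside. Bystander.
- funnel: Red silicone funnel standing mouth down in the rack, 90 diameter, 80 high; origin at its lower end. Bystander.
- spoon: Wooden spoon, 260 long, lying in the rack. Bystander.
- jar: Amber spice jar, 60 diameter, 85 high; origin centre of its underside. Bystander.
- bowl: White bowl, 120 diameter, 50 high; origin centre of its underside. Bystander.
Mind the look-alikes: they are no part of the job. Leave any white look-alike of the gauge alone.

How it is judged:
By the outcome, as a careful person would: the job done as asked, in the order asked, and still so for the second after the job is handed in, while the arm keeps its last pose, push and grip.
It also fails if it takes over 66 s, if anything falls off the work surface, if the arm or the gripper's body presses on something with over 40 N, if the wrist force passes 120 N, or if a joint passes its speed limit or range.

## Working session

There is one attempt and no reset: what is moved stays moved. The work goes in short steps, Python scripts to look and compute and a shell command to move; the robot and the scene stay as the last step left them, time stands still between calls to the robot, and variables do not carry over. Pictures are saved under pics/ and viewed, about 8 in all and at most 12, crops included, and the job is handed in when it is done.

```bash
mkdir -p pics
cat > h.py <<'E'
import numpy as np, cv2
from scipy.spatial.transform import Rotation as R
from bench import manip
def cam(name):
    s=manip.sense(); c=manip.camera(name); f=200/np.tan(np.radians(c["vertical_fov"])/2)
    if name=="wrist":
        T=np.eye(4); T[:3,:3]=R.from_quat(s["orientation"]).as_matrix(); T[:3,3]=s["position"]
        M=T@np.array(c["hand_eye"])
    else:
        M=np.eye(4); r=cv2.Rodrigues(np.array(c["rvec"],float))[0]; M[:3,:3]=r.T; M[:3,3]=-r.T@np.array(c["tvec"],float).ravel()
    return dict(M=M,f=f,cx=c["cx"],cy=c["cy"],im=c["frame"])
def ray(c,p,z):
    d=c["M"][:3,:3]@np.array([(p[0]-c["cx"])/c["f"],(p[1]-c["cy"])/c["f"],1]); o=c["M"][:3,3]
    return o+d*(z-o[2])/d[2]
def proj(c,X):
    P=(np.atleast_2d(X)-c["M"][:3,3])@c["M"][:3,:3]
    return P[:,:2]/P[:,2:]*c["f"]+[c["cx"],c["cy"]]
def save(c,n,box=None,k=1):
    im=c["im"][:,:,::-1]
    if box: im=im[box[1]:box[3],box[0]:box[2]]
    cv2.imwrite("pics/"+n,cv2.resize(np.ascontiguousarray(im),None,fx=k,fy=k,interpolation=cv2.INTER_CUBIC))
def delta(pos,yaw=None):
    "tool-frame row numbers from the current (measured) pose to a down-pointing pose; yaw = world angle of tool y"
    s=manip.sense(); r=R.from_quat(s["orientation"]); d=r.inv().apply(np.array(pos)-s["position"])/0.3
    out=np.zeros(3)
    if yaw is not None:
        best=None
        for k in range(-2,3):
            a=yaw+k*np.pi; y=np.array([np.cos(a),np.sin(a),0]); z=np.array([0,0,-1]); t=R.from_matrix(np.c_[np.cross(y,z),y,z])
            v=(r.inv()*t).as_rotvec()/(np.pi/4)
            if best is None or np.linalg.norm(v)<np.linalg.norm(best): best=v
        out=best
    return np.round(np.r_[d,out],4)
E
python3 - <<'E'
from h import *
np.set_printoptions(precision=4,suppress=True)
s=manip.sense(); print(s)
for n in["top","scene","wrist"]:
    c=cam(n); save(c,n+"0.png"); print(n,c["f"],c["M"])
    for l in["gauge","stand","grinder","lid","jar","bowl","mug"]:
        print(l,[(np.round(d["at"]),round(d["conf"],2)) for d in manip.look_for(l,n)])
E
```

```text
{'t': 0.0, 'joints': array([ 1.017 ,  0.3427,  1.525 , -0.    ,  1.2754, -0.146 ]), 'qvel': array([-0.0019,  0.0003,  0.0013, -0.0011,  0.0001, -0.0003]), 'joint_efforts': array([ -0.0007, -43.1241, -24.4222,   0.0717,   0.056 ,  -0.0001]), 'position': array([0.208 , 0.4816, 0.2261]), 'orientation': array([ 0.2025,  0.9793, -0.0007, -0.0003]), 'ft_force': array([-0.3346, -0.1985,  1.1736]), 'ft_torque': array([0.0231, 0.0468, 0.0008]), 'grip_width': 1.000954267372211}
top 461.87176058714135 [[-0.0178 -0.9908  0.134   0.4021]
 [-0.9998  0.0176 -0.0025  0.1406]
 [ 0.0002 -0.1341 -0.991   1.3806]
 [ 0.      0.      0.      1.    ]]
gauge []
stand [(array([278., 236.]), 0.77)]
grinder [(array([365., 213.]), 0.71)]
lid [(array([485., 235.]), 0.78), (array([279., 236.]), 0.62)]
jar [(array([429., 146.]), 0.93), (array([487., 232.]), 0.27)]
bowl [(array([298., 148.]), 0.57)]
mug [(array([176., 251.]), 0.6), (array([207., 223.]), 0.54)]
scene 386.21983148449385 [[-0.2688  0.6621 -0.6996  1.3177]
 [ 0.9631  0.196  -0.1846  0.3215]
 [ 0.0149 -0.7234 -0.6903  0.8459]
 [ 0.      0.      0.      1.    ]]
gauge [(array([378., 192.]), 0.67), (array([414., 208.]), 0.65)]
stand [(array([374., 205.]), 0.63), (array([451., 260.]), 0.54)]
grinder [(array([290., 198.]), 0.88), (array([198., 170.]), 0.43)]
lid [(array([199., 170.]), 0.83)]
jar [(array([200., 233.]), 0.63)]
bowl [(array([335., 264.]), 0.88), (array([375., 205.]), 0.61)]
mug [(array([483., 213.]), 0.79)]
wrist 276.6840236089017 [[ 0.3958  0.874   0.2818  0.1316]
 [ 0.9183 -0.3772 -0.1201  0.5137]
 [ 0.0014  0.3063 -0.9519  0.3844]
 [ 0.      0.      0.      1.    ]]
gauge []
stand [(array([268., 335.]), 0.66)]
grinder [(array([411., 318.]), 0.46)]
lid []
jar []
bowl [(array([268., 332.]), 0.19)]
mug [(array([410., 320.]), 0.56)]
```

View pics/top0.png

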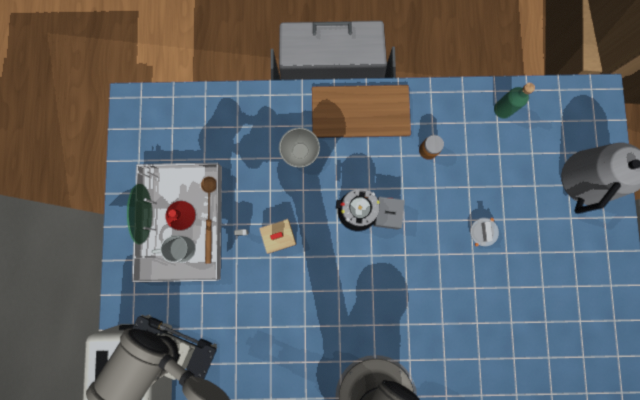

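View pics/scene0.png

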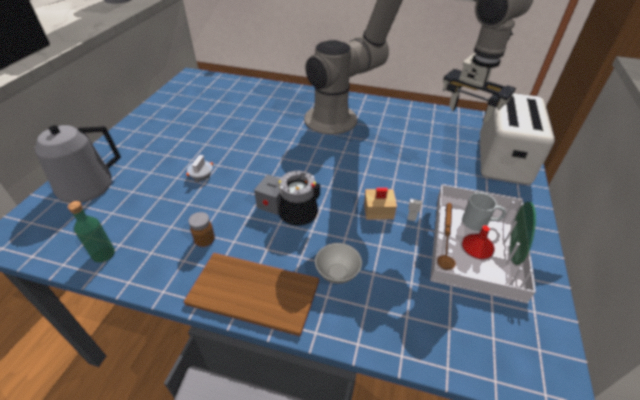

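The top view shows the stand with the red handle at (277,236), a white look-alike at (240,232), the grinder collar at (361,208) with its deck at (390,213), and the lid at (485,233). The scene view agrees.

Run:
```python
from h import *
np.set_printoptions(precision=4,suppress=True)
c=cam("top")
for n,p,z in[("gauge",(277,236.5),.134),("collar",(361,208),.12),("deckslot",(391,212.5),.075),("lid",(485,233),.03)]: print(n,ray(c,p,z))
a=c["im"][160:270,225:425,::-1];b=c["im"][195:270,455:515,::-1]
A=cv2.resize(a,None,fx=4,fy=4,interpolation=2);B=cv2.resize(b,None,fx=2,fy=2,interpolation=2)
A[:B.shape[0],:B.shape[1]]=B   # lid inset over the table corner
cv2.imwrite("pics/t1.png",A)
g=ray(c,(277,236.5),.134)
print(delta([g[0],g[1],.25]),manip.sense()["position"])
```

```text
gauge [0.4554 0.2639 0.134 ]
collar [0.5298 0.0346 0.12  ]
deckslot [ 0.52   -0.0539  0.075 ]
lid [ 0.4593 -0.3325  0.03  ]
[-1.0448 -0.3405 -0.0775  0.      0.      0.    ] [0.2082 0.482  0.2268]
```

View pics/t1.png

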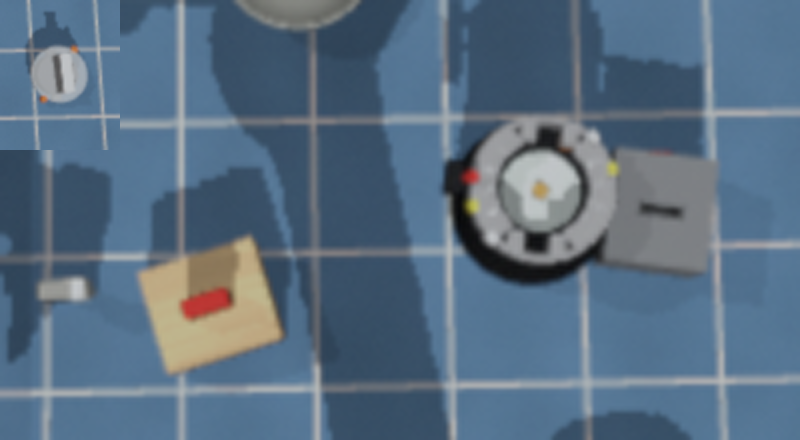

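The view down the grinder gives its yaw at about −7°, the gauge jaw axis at about 15° and the lid yaw at about 8°. I'm going above the gauge.

Run:
```python
from h import *
c=cam("top"); g=ray(c,(277,236.5),.085); print(g)
print(delta([g[0],g[1],.20],np.radians(15)))
print(delta([g[0],g[1],.20],np.radians(15))*.5)
print(ray(c,(361,208),.12),ray(c,(391,212.5),.075),ray(c,(485,233),.03))
```

```text
[0.45751986 0.26872943 0.085     ]
[-1.0448e+00 -3.2300e-01  8.9200e-02  1.0000e-04 -0.0000e+00  1.1475e+00]
[-5.2240e-01 -1.6150e-01  4.4600e-02  5.0000e-05 -0.0000e+00  5.7375e-01]
[0.5298115  0.03461107 0.12      ] [ 0.52003748 -0.05388759  0.075     ] [ 0.45925385 -0.33250332  0.03      ]
```

```bash
python3 -m crank '[[[-0.25,-0.08,0.02,0,0,0.25,1],[-0.5,-0.16,0.04,0,0,0.5,1],[-0.7,-0.24,0.06,0,0,0.75,1],[-0.9,-0.29,0.08,0,0,1,1],[-1,-0.32,0.09,0,0,1,1],[-1,-0.32,0.09,0,0,1,1],[-1,-0.32,0.09,0,0,1,1]]]' 30
python3 - <<'E'
from h import *
c=cam("wrist"); save(c,"w1.png")
for l in["gauge","stand"]:print(l,[(np.round(d["at"]),round(d["conf"],2)) for d in manip.look_for(l,"wrist")])
m=manip.cut_out("gauge","wrist")
for d in m: print(d["at"],d["conf"],cv2.minAreaRect(np.argwhere(d["mask"])[:,::-1].astype(np.float32)))
hsv=cv2.cvtColor(c["im"],cv2.COLOR_RGB2HSV); r=((hsv[...,0]<8)|(hsv[...,0]>172))&(hsv[...,1]>150)&(hsv[...,2]>60)
n,l,st,ce=cv2.connectedComponentsWithStats(r.astype(np.uint8))
for i in np.argsort(-st[1:,4])[:4]+1:
  pts=np.argwhere(l==i)[:,::-1].astype(np.float32)
  W=np.array([ray(c,p,.089)[:2] for p in pts]); print(st[i],ce[i],ray(c,ce[i],.085),cv2.minAreaRect((W*1000).astype(np.float32)))
E
```

```text
t: 2.17
position: [0.4453, 0.2748, 0.1996]
orientation: [0.562, 0.827, -0.0, -0.0]
ft_force: [-0.7, 0.2, 0.1]
grip_width: 1.004
gauge [(array([327., 200.]), 0.8), (array([376., 112.]), 0.79)]
stand [(array([323., 185.]), 0.97)]
[377.0, 110.1] 0.86 ((377.7277526855469, 109.77725219726562), (20.87022590637207, 37.958003997802734), 20.85445785522461)
[326.3, 199.8] 0.73 ((329.4827575683594, 199.20689392089844), (14.782095909118652, 38.36701583862305), 4.763641834259033)
[322 181  16  38 510] [329.13921569 200.06666667] [0.45895772 0.27560748 0.085     ] ((458.4554138183594, 276.492919921875), (14.639243125915527, 39.45145797729492), 16.850996017456055)
[474   0  27   3  65] [487.           0.81538462] [0.51510642 0.48655023 0.085     ] ((513.5789794921875, 484.39697265625), (21.480979919433594, 1.4102787971496582), 21.64006233215332)
```

View pics/w1.png

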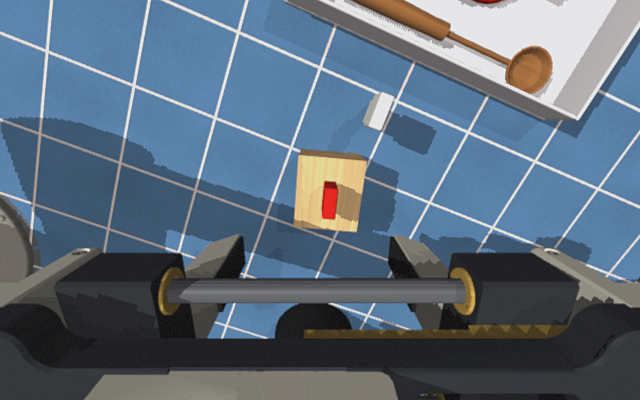

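The red handle is at (329,200) in its stand, and the white look-alike is at (378,110), away from the path. I'm aligning and descending.

Run:
```python
from h import *
print(delta([.4592,.2741,.062],np.radians(16.85)))
```

```text
[-2.420e-02  4.290e-02  4.601e-01  5.000e-04 -4.000e-04  1.093e-01]
```

```bash
python3 -m crank '[[[-0.024,0.043,0.1,0,0,0.109,1],[-0.024,0.043,0.25,0,0,0.109,1],[-0.024,0.043,0.38,0,0,0.109,1],[-0.024,0.043,0.46,0,0,0.109,1],[-0.024,0.043,0.46,0,0,0.109,1],[-0.024,0.043,0.46,0,0,0.109,0],[-0.024,0.043,0.46,0,0,0.109,0],[-0.024,0.043,0.46,0,0,0.109,0],[-0.024,0.043,0.46,0,0,0.109,0],[-0.024,0.043,0.46,0,0,0.109,0]]]' 40
```

```text
t: 3.62
position: [0.4602, 0.2729, 0.0619]
orientation: [0.597, 0.802, 0.0, 0.0]
ft_force: [-0.3, 0.3, -0.0]
grip_width: 0.509
```

```bash
python3 -m crank '[[[0,0,-0.05,0,0,0,0],[0,0,-0.15,0,0,0,0],[0,0,-0.3,0,0,0,0],[0,0,-0.45,0,0,0,0],[0,0,-0.5,0,0,0,0],[0,0,-0.5,0,0,0,0]]]'
python3 - <<'E'
from h import *
c=cam("wrist"); save(c,"w2.png",(200,120,440,320),3)
# next: hover with camera over slot
print(delta([.520,-.054,.212],np.radians(-7)), manip.sense()["ft_force"])
for d in manip.cut_out("gauge","wrist"): print(d["at"],d["conf"])
E
```

```text
t: 4.38
position: [0.4604, 0.2731, 0.2127]
orientation: [0.597, 0.802, 0.001, 0.001]
ft_force: [-0.7, 0.0, 0.5]
grip_width: 0.006
[-1.1009e+00 -1.2120e-01 -2.3000e-03 -8.0000e-04  2.0000e-04  5.2730e-01] [-0.41613192 -0.39486887 -0.31546271]
[354.0, 98.0] 0.93
```

View pics/w2.png

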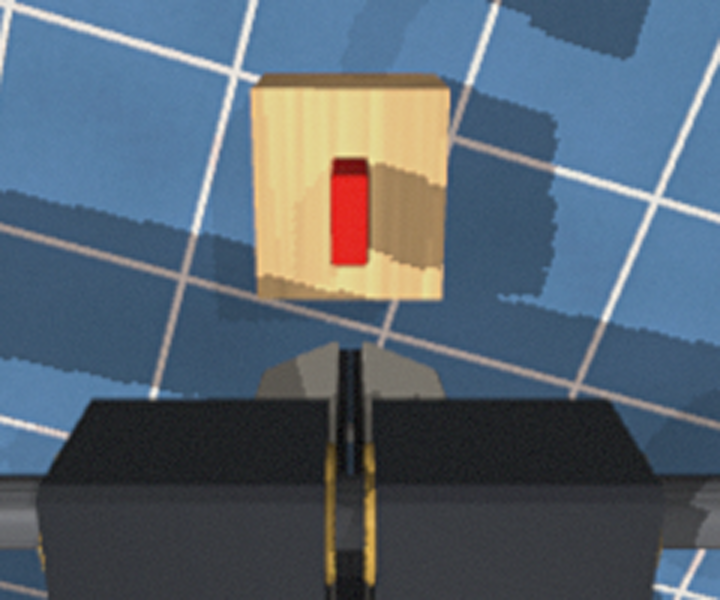

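The fingers had only half closed when I lifted, so the gauge is still untouched in its stand (red top face at crop (349,218), aligned with the jaws). I'm opening partway, going back down and closing for longer.

```bash
python3 -m crank '[[[0,0,0,0,0,0,0.45],[0,0,0,0,0,0,0.45],[0,0,0,0,0,0,0.45],[0,0,0,0,0,0,0.45],[0,0,0,0,0,0,0.45],[0,0,0,0,0,0,0.45]]]'
python3 - <<'E'
from h import *
c=cam("wrist"); p=ray(c,(316.3,192.8),.089); print(p, delta([p[0],p[1],.062]), manip.sense()["position"])
for k in [(310,177.3),(322.7,177.3),(310,208.3),(322.7,208.3)]: print(ray(c,k,.089))
E
```

```text
t: 5.22
position: [0.4602, 0.273, 0.2118]
orientation: [0.597, 0.802, 0.0, 0.0]
ft_force: [0.2, 0.4, -0.5]
grip_width: 0.448
[0.45980336 0.27393652 0.089     ] [ 3.500e-03 -3.000e-04  4.992e-01  0.000e+00  0.000e+00  0.000e+00] [0.46017342 0.27294156 0.21177093]
[0.44873124 0.28805027 0.089     ]
[0.46132867 0.2918452  0.089     ]
[0.45832564 0.25541061 0.089     ]
[0.47138011 0.25934152 0.089     ]
```

```bash
python3 -m crank '[[[0.003,0,0.17,0,0,0,0.45],[0.003,0,0.35,0,0,0,0.45],[0.003,0,0.47,0,0,0,0.45],[0.003,0,0.5,0,0,0,0.45],[0.003,0,0.5,0,0,0,0],[0.003,0,0.5,0,0,0,0],[0.003,0,0.5,0,0,0,0],[0.003,0,0.5,0,0,0,0],[0.003,0,0.5,0,0,0,0]]]' 40
python3 -m crank '[[[0,0,-0.05,0,0,0,0],[0,0,-0.15,0,0,0,0],[0,0,-0.3,0,0,0,0],[0,0,-0.45,0,0,0,0],[0,0,-0.5,0,0,0,0],[0,0,-0.5,0,0,0,0]]]'
python3 - <<'E'
from h import *
print(delta([.5205,-.030,.212],np.radians(-7)))
E
```

```text
t: 6.4
position: [0.4606, 0.2741, 0.063]
orientation: [0.597, 0.802, 0.001, 0.001]
ft_force: [-1.3, -0.3, 6.5]
grip_width: 0.149
t: 7.15
position: [0.46, 0.2739, 0.2123]
orientation: [0.597, 0.802, 0.001, 0.0]
ft_force: [-0.1, -0.1, -1.5]
grip_width: 0.151
[-1.028e+00 -9.850e-02  7.000e-04  1.900e-03 -7.000e-04  5.274e-01]
```

Gauge is gripped (14 mm) and lifted. I'm moving past the slot to see it from the wrist.

```bash
python3 -m crank '[[[-0.2,-0.02,0,0,0,0.1,0],[-0.4,-0.04,0,0,0,0.2,0],[-0.6,-0.06,0,0,0,0.3,0],[-0.8,-0.08,0,0,0,0.4,0],[-1,-0.1,0,0,0,0.527,0],[-1,-0.1,0,0,0,0.527,0],[-1,-0.1,0,0,0,0.527,0]]]'
python3 - <<'E'
from h import *
print(delta([.515,-.10,.212],np.radians(-7)))
E
```

```text
t: 8.02
position: [0.5166, -0.0219, 0.21]
orientation: [0.749, 0.663, -0.001, -0.002]
ft_force: [0.8, 0.1, -0.7]
grip_width: 0.146
[-0.2592  0.0265 -0.0069 -0.0046 -0.001  -0.    ]
```

```bash
python3 -m crank '[[[-0.15,0.01,-0.007,0,0,0,0],[-0.26,0.026,-0.007,0,0,0,0],[-0.26,0.026,-0.007,0,0,0,0],[-0.26,0.026,-0.007,0,0,0,0]]]'
python3 - <<'E'
from h import *
c=cam("wrist"); save(c,"w3.png",(200,40,460,235),3); print(manip.sense()["position"])
s=manip.sense();a=R.from_quat(s["orientation"]).as_matrix();print(a)
import pickle;pickle.dump(c,open("w3.pkl","wb"))
# predicted marks
print(proj(c,[[.5200,-.0539,.075],[.5298,.0346,.12]]))
E
```

```text
t: 8.52
position: [0.5155, -0.0988, 0.2133]
orientation: [0.748, 0.663, -0.0, -0.001]
ft_force: [-0.8, 0.6, -1.5]
grip_width: 0.149
[ 0.51559385 -0.09872854  0.2134368 ]
[[ 1.19530704e-01  9.92830170e-01 -8.14488050e-04]
 [ 9.92830201e-01 -1.19529986e-01  8.79533193e-04]
 [ 7.75871344e-04 -9.13779557e-04 -9.99999282e-01]]
[[315.30646495 148.86317641]
 [313.95086346  44.39310958]]
```

View pics/w3.png

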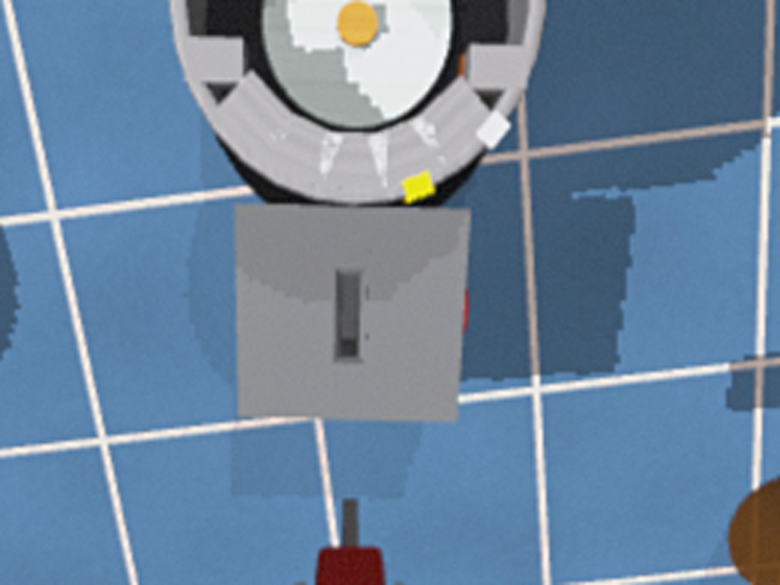

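The slot is clear at crop (348,316) with the deck corners visible, and the blade hangs from the fingers at crop (350,500+).

Run:
```python
from h import *
import pickle;c=pickle.load(open("w3.pkl","rb"))
np.set_printoptions(precision=4,suppress=True)
u=lambda p:(200+p[0]/3,40+p[1]/3)
S=[ray(c,u(p),.075) for p in[(335.5,269),(361,269),(362,362),(334,362)]]
D=[ray(c,u(p),.075) for p in[(235,206),(470,210),(457,421),(239,414)]]
print(np.array(S),np.mean(S,0));print(np.array(D),np.mean(D,0))
ang=lambda a,b:np.degrees(np.arctan2(*(b-a)[[1,0]]))
print("slot y dir",ang(S[3],S[0]),ang(S[2],S[1]),"deck",ang(D[3],D[0]),ang(D[2],D[1]),"x",ang(D[0],D[1]),ang(D[3],D[2]))
s=manip.sense();Rm=R.from_quat(s["orientation"]);tipz=s["position"][2]-.0525-.0
for dx,dz,dy in[(.013,.0525-.004,-.002),(.013,.0525-.004,.002),(.011,.0525,0),(.017,.0075,-.007),(.017,.0075,.007)]:
    X=s["position"]+Rm.apply([dx,dy,dz]); p=proj(c,X)[0];print((p-[200,40])*3)
```

```text
[[ 0.5188 -0.0339  0.075 ]
 [ 0.5275 -0.0349  0.075 ]
 [ 0.5242 -0.067   0.075 ]
 [ 0.5143 -0.0658  0.075 ]] [ 0.5212 -0.0504  0.075 ]
[[ 0.4876 -0.0093  0.075 ]
 [ 0.5664 -0.0201  0.075 ]
 [ 0.5562 -0.0927  0.075 ]
 [ 0.4775 -0.0806  0.075 ]] [ 0.5219 -0.0507  0.075 ]
slot y dir 81.92826308072911 84.05131438215221 deck 81.9309921933274 81.99094713359884 x -7.7655073269193045 -8.711132874076526
[340.4935 493.2057]
[355.7826 493.212 ]
[348.1479 495.5581]
[315.1507 536.4596]
[380.8429 536.486 ]
```

Run:
```python
from h import *
print(delta([.5213,-.0495,.145],np.radians(-8.1)))
```

```text
[ 0.165  -0.0005  0.2283 -0.0012 -0.001   0.0274]
```

```bash
python3 -m crank '[[[0.1,0,0,0,0,0.027,0],[0.165,0,0.1,0,0,0.027,0],[0.165,0,0.2,0,0,0.027,0],[0.165,0,0.228,0,0,0.027,0],[0.165,0,0.228,0,0,0.027,0],[0.165,0,0.228,0,0,0.027,0]]]'
python3 - <<'E'
from h import *
print(delta([.5213,-.0495,.145],np.radians(-8.1)))
c=cam("wrist"); save(c,"w4.png",(240,80,400,240),4)
c=cam("scene"); save(c,"s4.png",(230,140,350,240),6)
E
```

```text
t: 9.32
position: [0.5226, -0.0515, 0.1466]
orientation: [0.756, 0.655, 0.001, 0.001]
ft_force: [0.4, -0.4, -0.1]
grip_width: 0.151
[ 0.0059 -0.0051  0.0053  0.0028  0.0001 -0.0021]
```

View pics/w4.png

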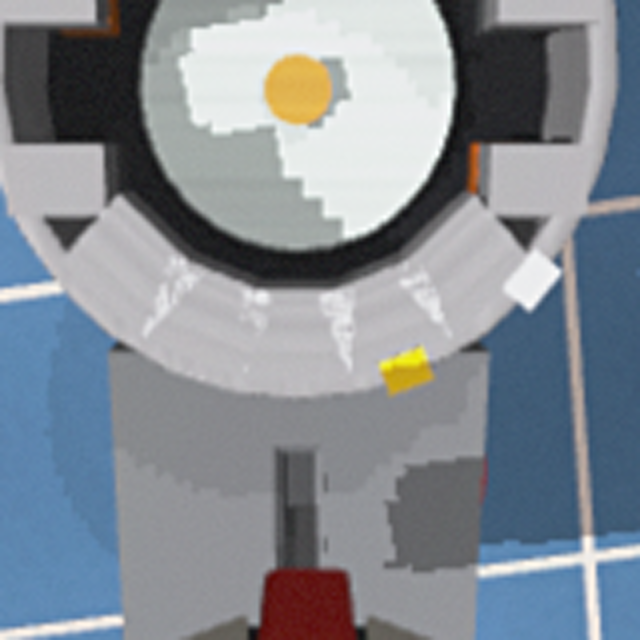

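Run:
```python
from h import *
np.set_printoptions(precision=4,suppress=True)
P=[manip.sense()["position"] for _ in range(3)]; print(np.array(P))
c=cam("wrist"); s=manip.sense(); r=R.from_quat(s["orientation"])
tool=lambda X: r.inv().apply(X-s["position"])*1000
u=lambda p:(240+p[0]/4,80+p[1]/4)
for p in[(275,449),(317,449),(109,350),(489,350)]: X=ray(c,u(p),.075);print("slot/deck",X,tool(X))
for p in[(262,571),(352,571)]: X=ray(c,u(p),s["position"][2]-.008);print("handle shoulder",tool(X))
g=c["im"][200:232,305:325].astype(int).mean(2).astype(int); print(g[::3])
c2=cam("scene");print(proj(c2,[s["position"]]))
```

```text
[[ 0.5224 -0.0516  0.1465]
 [ 0.5224 -0.0516  0.1465]
 [ 0.5224 -0.0516  0.1465]]
slot/deck [ 0.5188 -0.0345  0.075 ] [16.4189 -6.0235 71.316 ]
slot/deck [ 0.5277 -0.0358  0.075 ] [16.4205  3.0156 71.332 ]
slot/deck [ 0.4877 -0.0083  0.075 ] [ 37.9472 -40.587   71.253 ]
slot/deck [ 0.5664 -0.0196  0.075 ] [37.9793 38.9388 71.3938]
handle shoulder [14.1037 -6.5411  7.9873]
handle shoulder [14.1018  7.9827  8.013 ]
[[138 141 134 117  80  77  66  87  88  88  89  88  81  92 143 142 137 137
  137 138]
 [147 144 146 133  89  77  66  89  91  87  90  87  82  93 146 152 147 139
  146 147]
 [148 148 151 141  94  84  63  71  72  76  79  77  75  85 131 150 149 150
  151 151]
 [149 149 150 141  93  84  59  48  55  68  73  74  71  84 122 149 150 150
  148 149]
 [149 149 153 142  92  84  61  50  57  70  73  74  71  84 121 151 151 149
  148 148]
 [149 151 151 142  91  83  64  58  63  73  72  71  71  78 108 148 144 150
  150 150]
 [149 150 151 142  81  76  62  59  65  72  74  74  71  75 109 150 143 140
  150 150]
 [150 152 151 140  82  73  58  59  61  69  69  72  68  76 103 134 138 135
  136 143]
 [141  78  45  43  47  44  48  42  47  47  42  43  46  43  43  42  41  46
   46  41]
 [114  47  39  41  41  47  49  45  45  43  49  48  45  44  47  43  49  47
   42  43]
 [ 90  47  40  47  43  44  40  46  46  41  44  50  49  49  45  45  51  47
   47  44]]
[[268.5368 166.4398]]
```

View pics/s4.png

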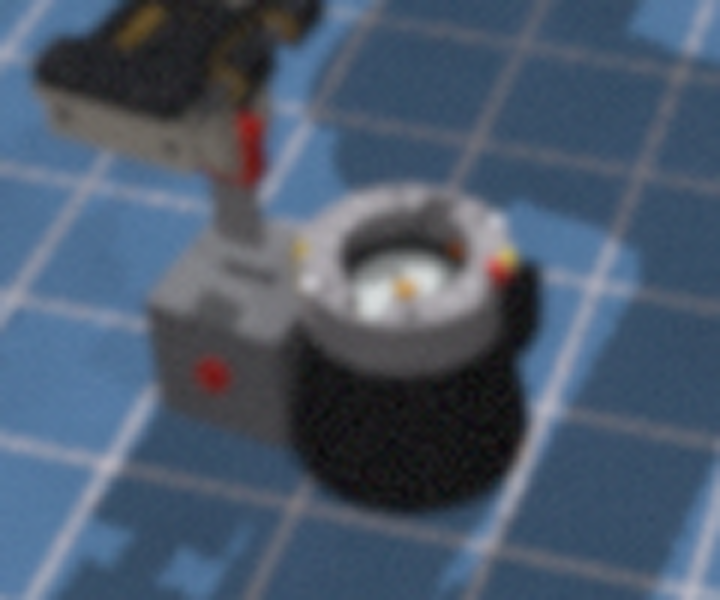

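Measured in one view, the gauge sits about 2 mm off the slot across the blade. I'm shifting that and lowering in part.

```bash
python3 -m crank '[[[0.004,-0.0063,0,0,0,0,0],[0.004,-0.0063,0.03,0,0,0,0],[0.004,-0.0063,0.06,0,0,0,0],[0.004,-0.0063,0.075,0,0,0,0],[0.004,-0.0063,0.085,0,0,0,0],[0.004,-0.0063,0.095,0,0,0,0],[0.004,-0.0063,0.105,0,0,0,0],[0.004,-0.0063,0.105,0,0,0,0]]]'
python3 - <<'E'
from h import *
s=manip.sense();print(s["ft_force"],s["ft_torque"],s["position"])
E
```

```text
t: 10.52
position: [0.52, -0.0498, 0.1137]
orientation: [0.756, 0.655, -0.0, -0.0]
ft_force: [1.0, 0.1, -0.4]
grip_width: 0.151
[ 0.96768606  0.14623715 -0.44730066] [-0.10907481  0.05972862  0.03102642] [ 0.51998021 -0.04983892  0.11369759]
```

The tip is about 14 mm below the deck top with no contact force, so it's in the slot. I'm continuing down.

```bash
python3 -m crank '[[[0,0,0.02,0,0,0,0],[0,0,0.045,0,0,0,0],[0,0,0.07,0,0,0,0],[0,0,0.085,0,0,0,0],[0,0,0.095,0,0,0,0],[0,0,0.102,0,0,0,0],[0,0,0.107,0,0,0,0],[0,0,0.107,0,0,0,0]]]'
python3 - <<'E'
from h import *
s=manip.sense();print(s["ft_force"],s["ft_torque"],s["position"])
E
```

```text
t: 11.52
position: [0.5202, -0.0499, 0.083]
orientation: [0.756, 0.655, 0.0, 0.0]
ft_force: [-3.7, 0.4, 8.9]
grip_width: 0.15
[-3.72258876  0.3799663   8.93649768] [-0.01763476  0.66579133 -0.05002977] [ 0.52017068 -0.04992038  0.08297377]
```

```bash
python3 -m crank '[[[0,0,0.006,0,0,0,0],[0,0,0.006,0,0,0,0],[0,0,0.0,0,0,0,0],[0,0,0,0,0,0,0.5],[0,0,0,0,0,0,0.5],[0,0,0,0,0,0,0.5],[0,0,0,0,0,0,0.5]]]'
python3 -m crank '[[[0,0,-0.1,0,0,0,0.6],[0,0,-0.25,0,0,0,0.7],[0,0,-0.4,0,0,0,0.7],[-0.1,0,-0.4,0,0,0,0.7],[-0.2,0,-0.4,0,0,0,0.7],[-0.2,0,-0.4,0,0,0,0.7],[-0.2,0,-0.4,0,0,0,0.7]]]'
python3 - <<'E'
from h import *
c=cam("wrist"); save(c,"w5.png",(200,20,460,215),3); import pickle;pickle.dump((c,manip.sense()),open("w5.pkl","wb"))
print(delta([.459,-.3325,.16],np.radians(98.5)))
E
```

```text
t: 12.4
position: [0.5201, -0.0499, 0.0816]
orientation: [0.756, 0.655, -0.0, -0.0]
ft_force: [0.5, -1.2, 0.5]
grip_width: 0.489
t: 13.28
position: [0.5115, -0.1088, 0.2016]
orientation: [0.756, 0.655, 0.0, -0.0]
ft_force: [0.3, 1.6, 1.1]
grip_width: 0.701
[-7.6390e-01 -6.7200e-02  1.3840e-01 -9.0000e-04 -3.0000e-04  1.6294e+00]
```

View pics/w5.png

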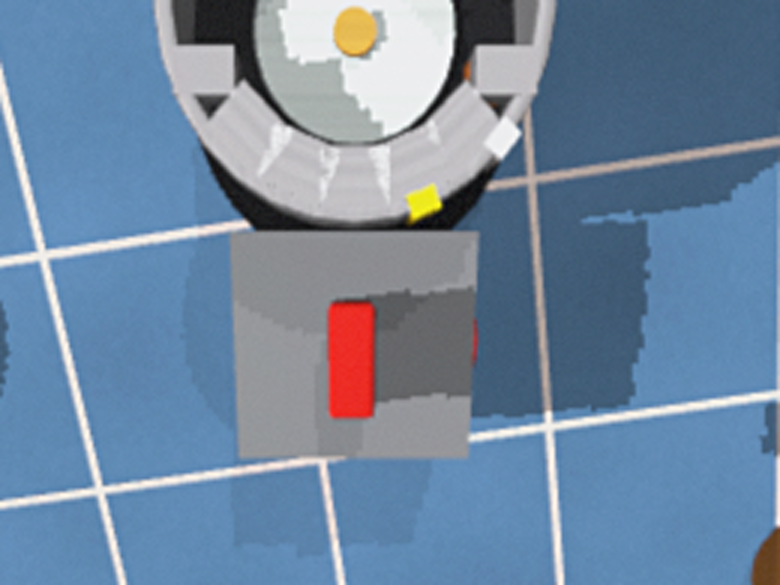

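The gauge is seated: red handle on the deck at crop (351,358) with the shadow touching its base. Next is the lid.

```bash
python3 - <<'E'
from h import *
np.set_printoptions(precision=4,suppress=True)
print(manip.sense()["joints"])
E
python3 -m crank '[[[-0.15,-0.013,0,0,0,0.2,0.7],[-0.3,-0.026,0,0,0,0.4,0.7],[-0.45,-0.04,0,0,0,0.6,0.7],[-0.6,-0.053,0,0,0,0.8,0.7],[-0.7,-0.067,0,0,0,1,0.7],[-0.764,-0.067,0,0,0,1,0.7],[-0.764,-0.067,0,0,0,1,0.7]]]'
python3 - <<'E'
from h import *
np.set_printoptions(precision=4,suppress=True)
print(manip.sense()["joints"]);print(delta([.459,-.3325,.20],np.radians(98.5)))
E
```

```text
[-0.356   0.3602  1.5696  0.0005  1.2123 -0.2134]
t: 14.2
position: [0.4592, -0.3334, 0.2015]
orientation: [0.949, 0.317, 0.0, -0.0]
ft_force: [0.6, -0.6, -0.4]
grip_width: 0.701
[-0.7633  0.4401  1.4441  0.0004  1.2577  0.1628]
[ 0.0014 -0.0029  0.005  -0.0006 -0.0002  0.6318]
```

```bash
python3 -m crank '[[[0,0,0,0,0,0.2,0.7],[-0.1,0,0,0,0,0.4,0.7],[-0.2,0,0,0,0,0.632,0.7],[-0.2,0,0,0,0,0.632,0.7],[-0.2,0,0,0,0,0.632,0.7]]]'
python3 - <<'E'
from h import *
np.set_printoptions(precision=4,suppress=True)
c=cam("wrist"); save(c,"w6.png",(180,40,460,250),2.85)
import pickle;pickle.dump((c,manip.sense()),open("w6.pkl","wb"))
for d in manip.cut_out("lid","wrist"): print(d["at"],d["conf"],d["mask"].sum())
for d in manip.look_for("lid_handle","wrist"): print(d)
print(manip.sense()["position"],proj(c,[[.4592,-.3325,.03]]))
E
```

```text
t: 14.82
position: [0.4119, -0.368, 0.2019]
orientation: [0.997, 0.075, 0.0, -0.0]
ft_force: [-0.1, 0.1, -0.4]
grip_width: 0.7
[291.3, 134.1] 0.57 4011
{'at': [291.8, 131.7], 'conf': 0.92}
[ 0.4118 -0.3683  0.2018] [[291.468  139.9707]]
```

View pics/w6.png

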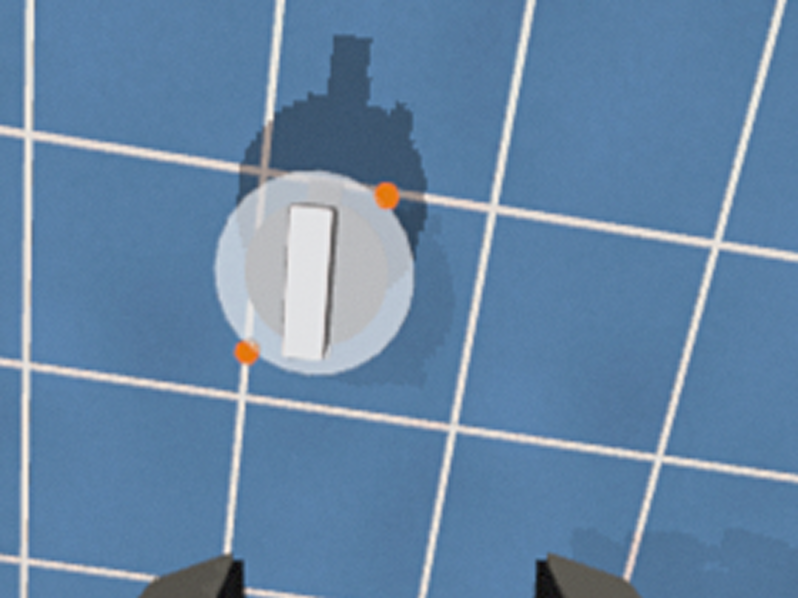

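The lid stands at crop (314,273), its bar at (308,282) slightly tilted from the image vertical, with tabs at (387,196) and (247,352).

```bash
cat >> h.py <<'E'
def tooly():
    y=R.from_quat(manip.sense()["orientation"]).as_matrix()[:,1]; return np.degrees(np.arctan2(y[1],y[0]))
E
python3 - <<'E'
from h import *
import pickle;c,s=pickle.load(open("w6.pkl","rb"))
np.set_printoptions(precision=4,suppress=True)
u=lambda p:(180+p[0]/2.85,40+p[1]/2.85)
T=[ray(c,u(p),.027) for p in[(387,196),(247,352)]]
H=[ray(c,u(p),.064) for p in[(290,205),(331,207),(324,360),(282,356)]]
ang=lambda a,b:np.degrees(np.arctan2(*(b-a)[[1,0]]))
print("tabs",np.mean(T,0),ang(T[1],T[0])+38,np.linalg.norm(T[1]-T[0]))
print("bar",np.mean(H,0),ang(H[3],H[0]),ang(H[2],H[1]),np.linalg.norm(H[0]-H[1]),np.linalg.norm(H[0]-H[3]))
print("disc",ray(c,u((314,273)),.03),tooly())
m=(np.mean(H,0)+np.mean(T,0))/2
yaw=np.mean([ang(H[3],H[0]),ang(H[2],H[1])])
print(delta([m[0],m[1],.036],np.radians(yaw+90)))
E
```

```text
tabs [ 0.4622 -0.3307  0.027 ] 3.2391537172868468 0.0865379744797814
bar [ 0.4625 -0.331   0.064 ] 3.3041744826967867 4.641244215195332 0.014635615112150769 0.05457189999232185
disc [ 0.4637 -0.3304  0.03  ] -81.4536592211677
[ 0.1848 -0.0983  0.5528 -0.0003 -0.0004  0.1016]
```

```bash
python3 -m crank '[[[0.1,-0.06,0.1,0,0,0.1,0.6],[0.185,-0.098,0.2,0,0,0.1,0.5],[0.185,-0.098,0.35,0,0,0.1,0.5],[0.185,-0.098,0.48,0,0,0.1,0.5],[0.185,-0.098,0.549,0,0,0.1,0.5],[0.185,-0.098,0.549,0,0,0.1,0],[0.185,-0.098,0.549,0,0,0.1,0],[0.185,-0.098,0.549,0,0,0.1,0],[0.185,-0.098,0.549,0,0,0.1,0],[0.185,-0.098,0.549,0,0,0.1,0],[0.185,-0.098,0.549,0,0,0.1,0]]]' 50
python3 - <<'E'
from h import *
s=manip.sense();print(s["ft_force"],s["position"],tooly(),s["joints"])
E
```

```text
t: 16.35
position: [0.4621, -0.3322, 0.0382]
orientation: [0.999, 0.034, 0.001, 0.0]
ft_force: [-0.2, 2.4, 6.0]
grip_width: 0.168
[-0.23059756  2.43772606  5.96147722] [ 0.46209354 -0.33220449  0.03824691] -86.1369786041341 [-7.58208327e-01  6.30074203e-01  1.62345969e+00  5.76542261e-04
  8.86445657e-01  7.44800817e-01]
```

```bash
python3 -m crank '[[[0,0,-0.1,0,0,0,0],[0,0,-0.25,0,0,0,0],[0,0,-0.42,0,0,0,0],[0,0,-0.57,0,0,0,0],[0,-0.2,-0.57,0,0,0.05,0],[0,-0.4,-0.57,0,0,0.1,0],[0,-0.6,-0.57,0,0,0.15,0],[0,-0.8,-0.57,0,0,0.2,0],[0,-0.9,-0.57,0,0,0.267,0],[0,-0.9,-0.57,0,0,0.267,0]]]'
python3 - <<'E'
from h import *
print(delta([.45,.037,.205],np.radians(-98.1)),tooly())
E
```

```text
t: 17.6
position: [0.443, -0.061, 0.2083]
orientation: [0.998, -0.069, 0.0, -0.0]
ft_force: [0.1, -0.9, -1.6]
grip_width: 0.17
[-2.210e-02 -3.267e-01  1.120e-02 -1.000e-04 -3.000e-04  3.000e-03] -97.96686352374054
```

```bash
python3 -m crank '[[[-0.02,-0.15,0,0,0,0,0],[-0.02,-0.28,0,0,0,0,0],[-0.02,-0.327,0,0,0,0,0],[-0.02,-0.327,0,0,0,0,0],[-0.02,-0.327,0,0,0,0,0]]]'
python3 - <<'E'
from h import *
np.set_printoptions(precision=4,suppress=True)
c=cam("wrist"); save(c,"w7.png",(180,20,460,230),2.85)
import pickle;pickle.dump((c,manip.sense()),open("w7.pkl","wb"))
print(manip.sense()["position"],tooly())
print((proj(c,[[.5324,.0372,.12],[.5202,-.0499,.109]])-[180,20])*2.85)
E
```

```text
t: 18.23
position: [0.4515, 0.034, 0.208]
orientation: [0.997, -0.072, -0.0, 0.0]
ft_force: [-0.2, 0.3, -2.3]
grip_width: 0.173
[0.4514 0.034  0.208 ] -98.22573957965486
[[335.3242 275.6956]
 [620.1846 274.157 ]]
```

View pics/w7.png

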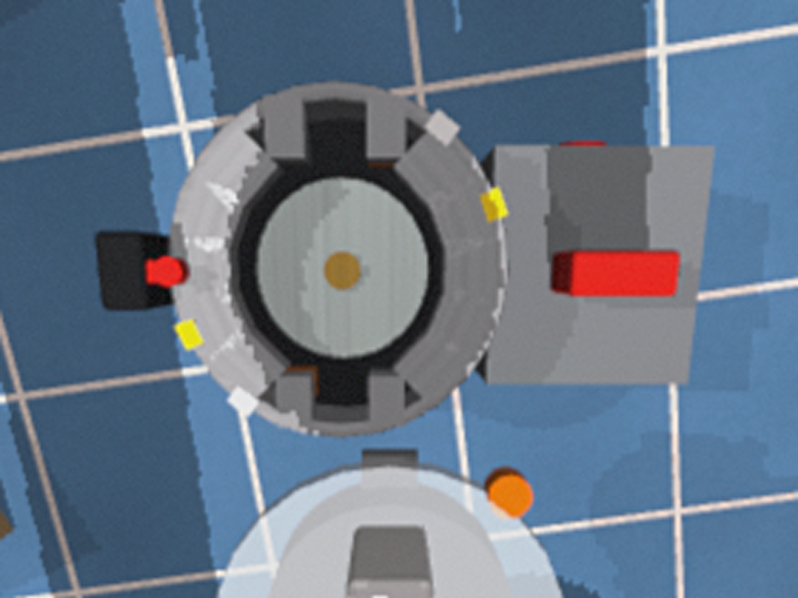

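The grinder shows at crop (340,267), the two notches on the vertical line through it, and the seated gauge at (625,274). The lid in hand shows its lug at (390,452) and a tab at (510,493).

Run:
```python
from h import *
import pickle;c,s=pickle.load(open("w7.pkl","rb"))
np.set_printoptions(precision=4,suppress=True)
u=lambda p:(180+p[0]/2.85,20+p[1]/2.85)
r=R.from_quat(s["orientation"]); tool=lambda X:r.inv().apply(X-s["position"])*1000
ang=lambda a,b:np.degrees(np.arctan2(*(b-a)[[1,0]]))
P=lambda p,z:ray(c,u(p),z)
w=[P((443,128),.118),P((243,401),.118)];y=[P((494,204),.118),P((189,334),.118)]
print("white",np.mean(w,0),np.linalg.norm(w[0]-w[1]),ang(w[1],w[0])+38,"yellow",np.mean(y,0),np.linalg.norm(y[0]-y[1]),ang(y[1],y[0])+68)
o=np.array([P(p,.12) for p in[(172,262),(339,82),(339,437),(507,262)]]);print("outer",o,(o[0]+o[3])/2,(o[1]+o[2])/2)
b=np.array([P(p,.12) for p in[(305,100),(366,100),(232,268),(443,268),(313,424),(369,424)]]);print("notch",(b[0]+b[1])/2,np.linalg.norm(b[0]-b[1]),(b[4]+b[5])/2,"bore",(b[2]+b[3])/2,np.linalg.norm(b[2]-b[3]))
print("gauge top",P((632,274),.109),"deck",np.mean([P(p,.075) for p in[(496,146),(714,147),(688,383),(488,382)]],0))
for n,p,dz in[("lug",(363,450),.038),("lug",(417,450),.038),("barend low",(357,527),.008),("barend low",(424,527),.008),("tab",(511,494),.010)]:
    print(n,tool(P(p,s["position"][2]-dz)))
```

```text
white [0.5335 0.0364 0.118 ] 0.09930969511998296 -8.340174483502807 yellow [0.5337 0.0364 0.118 ] 0.09940332839672189 -8.166939384270549
outer [[ 0.5431  0.0845  0.12  ]
 [ 0.5831  0.0278  0.12  ]
 [ 0.4839  0.044   0.12  ]
 [ 0.529  -0.0138  0.12  ]] [0.5361 0.0353 0.12  ] [0.5335 0.0359 0.12  ]
notch [0.5788 0.0295 0.12  ] 0.01707194802338201 [0.488  0.0427 0.12  ] bore [0.5345 0.0362 0.12  ] 0.06272461155445679
gauge top [ 0.5197 -0.0535  0.109 ] deck [ 0.5211 -0.051   0.075 ]
lug [38.1576 -5.2914 37.9946]
lug [38.1757  8.4146 38.0002]
barend low [27.6601 -5.761   7.9953]
barend low [27.6807  9.0905  8.0014]
tab [34.7405 28.3241 10.0086]
```

Measured in the hand, the lid sits +1.6 mm in tool y, and the same bias showed with the gauge. I'm aiming for TCP (0.5337, 0.0378) with yaw −8.2°.

Run:
```python
from h import *
print(delta([.5337,.0378,.165],np.radians(-98.2)))
```

```text
[ 2.696e-01 -5.180e-02  1.434e-01  5.000e-04  1.000e-04 -6.000e-04]
```

```bash
python3 -m crank '[[[0.1,-0.02,0,0,0,0,0],[0.2,-0.04,0.03,0,0,0,0],[0.27,-0.052,0.08,0,0,0,0],[0.27,-0.052,0.143,0,0,0,0],[0.27,-0.052,0.143,0,0,0,0],[0.27,-0.052,0.143,0,0,0,0]]]'
python3 - <<'E'
from h import *
print(delta([.5337,.0378,.150],np.radians(-98.2)),manip.sense()["position"])
E
```

```text
t: 19.02
position: [0.534, 0.0386, 0.1659]
orientation: [0.997, -0.071, 0.0, 0.0]
ft_force: [0.1, -0.4, -1.9]
grip_width: 0.171
[-0.0007  0.0027  0.053  -0.0001 -0.0011  0.    ] [0.53399774 0.03858729 0.16588864]
```

```bash
python3 -m crank '[[[0,0.0025,0.01,0,0,0,0],[0,0.0025,0.02,0,0,0,0],[0,0.0025,0.03,0,0,0,0],[0,0.0025,0.038,0,0,0,0],[0,0.0025,0.045,0,0,0,0],[0,0.0025,0.053,0,0,0,0],[0,0.0025,0.053,0,0,0,0]]]'
python3 - <<'E'
from h import *
s=manip.sense();print(s["ft_force"],s["ft_torque"],s["position"],tooly())
E
```

```text
t: 19.9
position: [0.5335, 0.0385, 0.1491]
orientation: [0.997, -0.071, -0.0, -0.0]
ft_force: [0.1, 0.8, -1.6]
grip_width: 0.168
[ 0.13853667  0.82143257 -1.61027937] [ 0.00697793  0.17793394 -0.00925124] [0.53354723 0.03851471 0.14909206] -98.15123896369388
```

The lid bottom is about 9 mm below the rim with no contact force, so the lugs are in the notches. I'm lowering to full depth.

```bash
python3 -m crank '[[[0,0,0.01,0,0,0,0],[0,0,0.02,0,0,0,0],[0,0,0.03,0,0,0,0],[0,0,0.037,0,0,0,0],[0,0,0.043,0,0,0,0],[0,0,0.047,0,0,0,0],[0,0,0.05,0,0,0,0],[0,0,0.05,0,0,0,0]]]'
python3 - <<'E'
from h import *
s=manip.sense();print(s["ft_force"],s["ft_torque"],s["position"],tooly())
E
```

```text
t: 20.9
position: [0.5336, 0.0385, 0.1362]
orientation: [0.997, -0.071, 0.001, 0.0]
ft_force: [-5.6, 0.7, 12.3]
grip_width: 0.17
[-5.64904516  0.72985696 12.33979078] [-0.04616584  1.14309018 -0.05429581] [0.53364336 0.03849115 0.13619032] -98.14284722419032
```

Fully down (z 0.136, 12 N on the rim). I'm twisting clockwise in small rows.

```bash
python3 -m crank '[[[0.003,0,-0.003,0,0,0,0],[0.003,0,-0.003,0,0,0.08,0],[0.003,0,-0.003,0,0,0.16,0],[0.003,0,-0.003,0,0,0.24,0],[0.003,0,-0.003,0,0,0.32,0],[0.003,0,-0.003,0,0,0.4,0],[0.003,0,-0.003,0,0,0.48,0],[0.003,0,-0.003,0,0,0.56,0],[0.003,0,-0.003,0,0,0.64,0],[0.003,0,-0.003,0,0,0.667,0],[0.003,0,-0.003,0,0,0.667,0]]]' 60
python3 - <<'E'
from h import *
s=manip.sense();print(s["ft_force"],s["ft_torque"],s["position"],tooly(),s["joints"])
for n in("wrist","top","scene"):
    c=cam(n)
    if n=="wrist": save(c,"w8.png",(120,0,520,260),2)
    else: save(c,n+"8.png")
E
```

```text
t: 22.28
position: [0.535, 0.0378, 0.1362]
orientation: [0.945, -0.327, 0.001, 0.0]
ft_force: [-1.6, -2.5, 4.6]
grip_width: 0.17
[-1.59057692 -2.54897988  4.60232488] [-0.32854981  0.52459291  0.15952601] [0.53497962 0.03777191 0.13621878] -128.15114912959703 [-7.18404981e-02  4.50812934e-01  1.62459309e+00 -1.16963446e-03
  1.06451526e+00  2.16538541e+00]
```

View pics/w8.png

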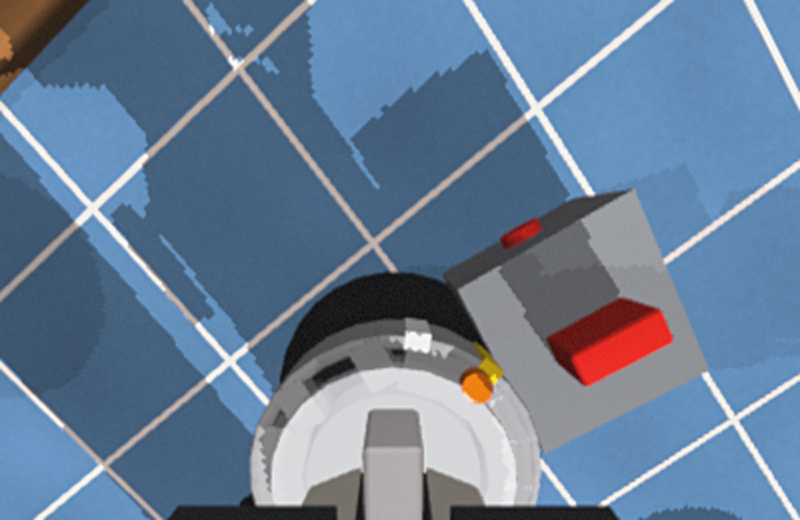

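Tab (477,386) sits right next to the yellow mark (489,367), and the white mark is left behind at (418,342). One numeric check before handing in.

Run:
```python
from h import *
c=cam("wrist");s=manip.sense()
# tool-frame bias of about +1.6mm in tool y applies to both pixels and lid alike
r=R.from_quat(s["orientation"]); ctr=s["position"]+r.apply([0,.0016,0])
for n,p,z in[("tab",(477,386),.128),("yellow",(489,366),.118),("white",(418,342),.118)]:
    v=ray(c,(120+p[0]/2,p[1]/2),z)-ctr; print(n,np.degrees(np.arctan2(v[1],v[0]))+8.2,np.linalg.norm(v[:2]))
print(s["ft_force"],s["ft_torque"],s["grip_width"],s["t"])
```

```text
tab -65.46923767775071 0.04415178358461747
yellow -67.67079596613785 0.05039033049577879
white -38.855867092759496 0.048380985394002485
[-1.67607396 -2.3332979   5.8780068 ] [-0.38906646  0.51267977  0.1690681 ] 0.17481176817704427 22.475
```

```bash
python3 -m crank '[[[0,0,0,0,0,0.025,0],[0,0,0,0,0,0.025,0],[0,0,0,0,0,0.025,0]]]' 60
python3 - <<'E'
from h import *
s=manip.sense();print(s["ft_force"],s["ft_torque"],s["position"],tooly(),s["grip_width"]); print(manip.close_job())
E
```

```text
t: 22.85
position: [0.535, 0.0377, 0.1362]
orientation: [0.942, -0.336, 0.001, 0.0]
ft_force: [-1.6, -2.4, 5.4]
grip_width: 0.168
[-1.55013367 -2.36168449  5.36435244] [-0.35358718  0.5493228   0.14290693] [0.53497442 0.0377349  0.13622354] -129.26975086580262 0.1675066238072896
the job is handed in; nothing more can be done
None
```

The job is done and handed in at about 23 s, but no verdict is reported, so what follows rests on my own checks.

- **Gauge:** I took the red-handled gauge from its stand and pushed it into the slot until I felt about 9 N at shoulder height. Then I let go and backed off. Later pictures show its handle resting on the deck.
- **Lid:** It went through the notches and fully down, with the disc on the rim at about 12 N. I twisted it clockwise about 31° (0.54 rad) by the tool reading, with 0.52 rad being half way. It is still held at a 60 N grip setting against the return spring, with about 5 N of downward push.
- **Last checks:** At the 30° point, the picture showed the orange tab beside the yellow mark, about 2° short by calculation. That is close to the measuring error, so I added 1.1° and did not take another picture afterwards. The twist stays well below the catch at 0.74 rad.

- **First gauge grasp:** It failed because the fingers had not finished closing when I lifted. The gauge did not move, and the second grasp held.
- **Camera disagreement:** The wrist camera put held objects 1 to 2 mm off from the gripper's own position, so I corrected for that offset when fitting both parts.
- **Other objects:** I kept clear of the white look-alike and the other kitchen things, but did not check them again at the end.

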